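# Index the topping stand to its next slot

### The arm

A 6-joint arm with a two-finger parallel gripper is mounted at the origin on the work surface. World frame = base frame: x ahead of the robot, y to its left, z up, the work surface at z = 0. Lengths are in m, angles in rad, forces in N, time in s.
With the tool pointing down it reaches from about 0.35 to 0.85 m from the base axis. Payload 8.1 kg.
Tool frame: the origin (TCP) lies midway between the tips of the shut fingers; the grasp point (between the pads) lies 19 mm behind it (robot.grip_point_offset is the distance from the TCP to the grasp point, in m); z points along the fingers, y is the line along which they close (so a half turn about z gives the same grasp; the last joint's range is limited). The gripper opens to 93 mm and grips with 3 to 60 N. Pads are 15 mm wide; open, the fingers measure 128 mm over their backs; the gripper's body (75 mm by 188 mm) begins 65 mm behind the grasp point.
Start: joints at [1.162, 0.13, 1.488, -0, 1.523, -0.085], TCP at [0.191, 0.569, 0.219] pointing down, gripper open.
Joint ranges: [-2.96, 2.96], [-0.89, 2.26], [0.02, 2.5], [-1.34, 4.48], [0, 2.73], [-2.66, 2.66]. Speed limits (rad/s): [2.39, 2.39, 2.79, 3.14, 3.14, 3.14].

### API

Orientations are given as a rotation vector (axis times angle).
In Python, from plant import robot, read_camera, job gives the robot as it stands.
- The arm moves only by the shell command python3 -m inch 'ROWS' [FORCE]. ROWS is JSON, one flat list of numbers, 5 for each row, row after row: the shift along the world's x, y, z in mm, then the turn about the world's z in degrees, then the opening in per cent of the stroke, from 0 (shut) to 100 (fully open). In form: [dx, dy, dz, yaw, hand, dx, dy, dz, yaw, hand, ...]. A call has 1 to 10 rows; each row is the pose to reach, as a shift and turn from the pose commanded when the call began; what a row does not reach only later rows make up. A row lasts 1/12 s, in which the tool goes at most 41.7 mm and 7.16 degrees, less where a joint would pass 70% of its speed; a pose out of reach is approached as far as the arm can. A call with a gripper value outside its range is refused whole. The fingers move at their own pace and stop on an object; FORCE is the grip in N (left out, the last holds). Time passes only in rows, so rows that repeat a pose let the fingers close. It gives the time, the measured TCP pose, the force, the opening and the grip force at its end, in the units of the state.
- robot.read_state(): the state, without advancing time (a new reading comes with each control period).
- read_camera(name): name is "side" or "top" or "wrist"; returns a dict with "image" (384x512x3 uint8, blue, green, red), "K" (3x3 intrinsics, pixels), "extrinsics" (4x4, takes a point from world to camera coordinates); the wrist camera has in their place "mount" (4x4, takes a point from camera to tool coordinates, whose origin is the TCP and whose axes are the flange's). Camera axes: x right, y down, z forward; pixel columns grow to the right and rows downward; lengths in m; the calibration is good to about 2 mm. The wrist camera is an equidistant fisheye: a pixel r from the principal point sees the ray r / f radians off the axis. A picture is of the moment at which its call begins: read the wrist's pose just before it. There is no depth.
- job.close_job(): hands the job in; it is judged then, once.
The state is a dict: "t": time; "q": joint angles; "dq": joint speeds; "joint_torque": joint torques, N m; "tool_pos": TCP position; "orientation": TCP orientation; "force": force on the tool from outside, world axes, zero at the start; "wrist_torque": the same for the moment, N m; "opening": finger opening in m; "gripper_force": force on a finger pad.
Only numpy, scipy, OpenCV 4.12 (cv2) and the standard library are available. Lean on these libraries where they do the work, as an engineer would, in place of code of your own. Each camera call takes 0.05 s, during which the arm holds its last target. There are 200 camera calls.

### The job

Bring the next topping tub round: pull up the T-knob of the stand's sprung index pin and give it a quarter turn counter-clockwise so it stays parked up, swing the turntable counter-clockwise (seen from above) off its slot, turn the T-knob back so the pin presses on the ring again, and turn the table on until the pin snaps fully down into the very next slot. Leave the turntable locked there, let go, and leave the other things on the table where they are.

Things in the scene. Friction and masses are not known exactly. Their poses are not given: they have to be found in the camera images.
- stand: fixed steel stand of the topping turntable. Origin on the table top, on the turntable's vertical axis. The plate (radius 157 mm) has its top 40 mm up; a raised index ring lies on it, 26 mm wide, mean radius 135 mm, top 50 mm up. Three tubs, radius 42 mm, centres 67 mm from the axis, reach 76 mm up. The index pin stands at (0, -135 mm) in the stand's frame
- pin_axis (a point): point on the index pin's vertical axis, level with the ring's top. The ring has two slots, 10 mm long, 9.5 mm deep, for the 8 mm pin. The pin starts in the first; the next is on an adjustable ring segment and comes under the pin after a counter-clockwise turn of 1.01 to 1.37 rad, different each time: feel for it. Between them the ring is unbroken. When the pin drops in, the table stops dead
- bracket_top (a point): centre of the top of the slotted steel collar, 28 x 27 mm, under the T-knob, 98.5 mm above the table top. The collar sits on a fixed bracket arm 34 mm wide, top 85 mm up, that comes in from a post 57 mm farther out from the turntable's axis
- turntable (a joint): angle of the turntable in rad, 0 at the start (pin in first slot), growing counter-clockwise seen from above; stops at -0.3 and 1.65. It stays where it is left. Pushed gently (40 mm/s at the handle) it takes 2 to 7 N; a lasting 12 N or more means that it is blocked by the pin or a stop
- handle_grip (a point): centre of the gripping part of the turntable's upright black round handle, 22 mm diameter, 95 mm from the axis, 112 mm above the table top, 20 mm below the handle's top. The handle is round from 56 mm up to its top and does not spin on its own
- tee_grip (a point): centre of the black bar of the T-knob on the index pin: 46 mm long (its own x axis), 13 mm wide (y, close the fingers along this), 20 mm tall; 120 mm above the table top when the pin is fully down. The bar's underside is then 11 mm above the collar. A 10 mm stem joins it to the pin
- plunger (a joint): height of the index pin in m: 0 fully down in a slot, about 0.009 riding on the ring, 0.0125 parked on the collar, 0.018 pulled fully up. A spring pulls it down with 5 N at 0 and 9.5 N at the top
- tee (a joint): turn of the T-knob in rad, counter-clockwise from above: 0 bar along the stand's x axis (pin can go down), 1.57 quarter turn (rests parked on the collar). Stops at -0.02 and 1.62. It can be turned only with the pin higher than 0.0125, so pull it up about 15 mm first; from parked it can be turned back as it is, and when let go at 0 it springs down
- squeeze: bystander, loose: squeeze bottle, white, 52 mm across, 160 mm tall; origin at its underside; leave alone
- jar: bystander, loose: glass jar with steel lid, 52 mm across, 65 mm tall; origin at its underside; leave alone
- cup: bystander, loose: small steel portion cup, 66 mm across, 45 mm tall; origin at its underside; leave alone
- can: bystander, loose: large food can, 100 mm across, 115 mm tall; origin at its underside; leave alone
- bowl: bystander, loose: steel mixing bowl, 170 mm across, 60 mm tall; origin at its underside; leave alone
- spatula: bystander, loose: spatula lying flat; origin at its underside; leave alone
- pin: bystander, loose: wooden rolling pin, 48 mm thick, 260 mm long, lying; origin at its underside; leave alone

How it is judged:
On the way, in this order (a step that is already met when the one before it is completed fails the run):
1. the pin is parked up by a quarter turn, the table still in its first slot (value of joint plunger above 0.011 m and value of joint tee above 1.2 rad and value of joint turntable below 0.1 rad), for 0.1 s.
2. the table is swung off its first slot (value of joint turntable above 0.2 rad), for 0.1 s.
At the end, for the whole second after the job is handed in: the index pin is down in the next slot to within 2 mm, the T-knob is turned back (within 0.2 rad), and the turntable rests at 0.93 to 1.45 rad counter-clockwise of its start (value of joint plunger below 0.002 m and value of joint tee below 0.2 rad and value of joint turntable between 0.93 and 1.45 rad and velocity of joint turntable between -0.05 and 0.05 rad/s); the robot touches nothing.
It fails at once if a bystander is pushed more than 40 mm (distance of any of squeeze, jar, cup, can, bowl, spatula, pin from where it was at the start of the episode above 0.04 m).
It fails at once if a standing bystander is knocked over (angle between any of squeeze, jar, cup, can, bowl's own z axis and vertical above 0.5 rad).
It also fails if it takes over 72 s, if anything falls off the work surface, if the arm or the gripper's body presses on something with over 40 N, if the wrist force passes 120 N, or if a joint passes its speed limit or range.

## Working session

There is one attempt and no reset: what is moved stays moved. The work goes in short steps, Python scripts to look and compute and a shell command to move; the robot and the scene stay as the last step left them, time stands still between calls to the robot, and variables do not carry over. Pictures are saved under pics/ and viewed, at most 10 in all, crops included, and the job is handed in when it is done.

```bash
mkdir -p pics; ls
python3 - <<'E'
from plant import robot, read_camera
import cv2,pickle
s=robot.read_state(); print(s['t'],s['tool_pos'],s['orientation'],s['opening'],s['force'],robot.grip_point_offset)
for n in("top","side"):
    c=read_camera(n); cv2.imwrite(f"pics/{n}0.png",c["image"]); pickle.dump(c,open(n+".pkl","wb")); print(c["K"].tolist(),c["extrinsics"].round(4).tolist())
E
```

```text
pics
0.0 [0.19067487 0.56833699 0.21761951] [-5.06369081e-01 -3.10008338e+00  2.64941546e-03] 0.09288143459002021 [0.24642597 0.74668323 0.37828578] 0.0188
[[493.74869672475484, 0.0, 255.88606499177453], [0.0, 493.74869672475484, 193.17930089119534], [0.0, 0.0, 1.0]] [[-0.0262, -0.9995, -0.0186, 0.0169], [-0.9972, 0.0275, -0.0699, 0.5462], [0.0704, 0.0167, -0.9974, 1.7744], [0.0, 0.0, 0.0, 1.0]]
[[372.8495777228915, 0.0, 250.76299059223408], [0.0, 372.8495777228915, 190.3371179835974], [0.0, 0.0, 1.0]] [[0.9563, -0.2924, 0.0012, -0.5426], [-0.1929, -0.6339, -0.749, 0.1761], [0.2198, 0.716, -0.6626, 1.0556], [0.0, 0.0, 0.0, 1.0]]
```

View pics/top0.png

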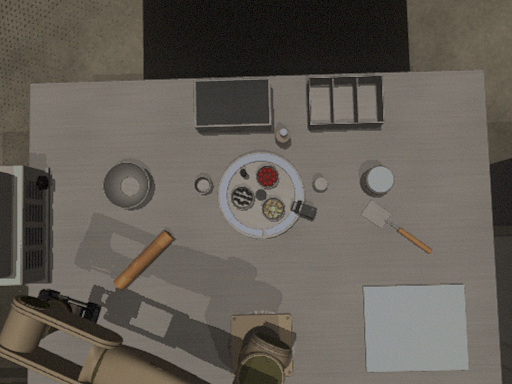

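View pics/side0.png

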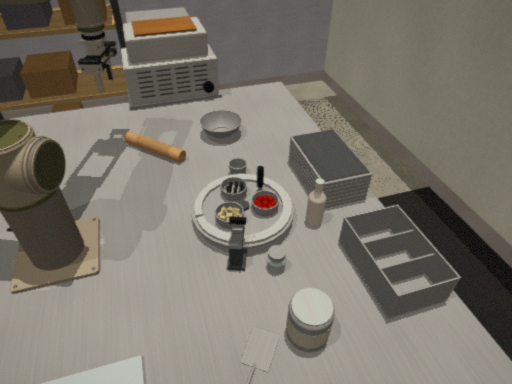

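The stand's centre is near (261,194) in the top view. The pin bracket is at (303,210) and the handle at (244,173). I'll zoom in on both views.

Run:
```python
import cv2,pickle,numpy as np
t=pickle.load(open("top.pkl","rb"))["image"][145:245,210:335]
s=pickle.load(open("side.pkl","rb"))["image"][155:275,185:310]
a=cv2.resize(t,None,fx=5.6,fy=5.6,interpolation=cv2.INTER_CUBIC)
cv2.imwrite("pics/t1.png",cv2.convertScaleAbs(a,alpha=1.6)); 
b=cv2.resize(s,None,fx=5,fy=5,interpolation=cv2.INTER_CUBIC)
cv2.imwrite("pics/s1.png",cv2.convertScaleAbs(b,alpha=1.6))
```

```text
(no output)
```

View pics/t1.png

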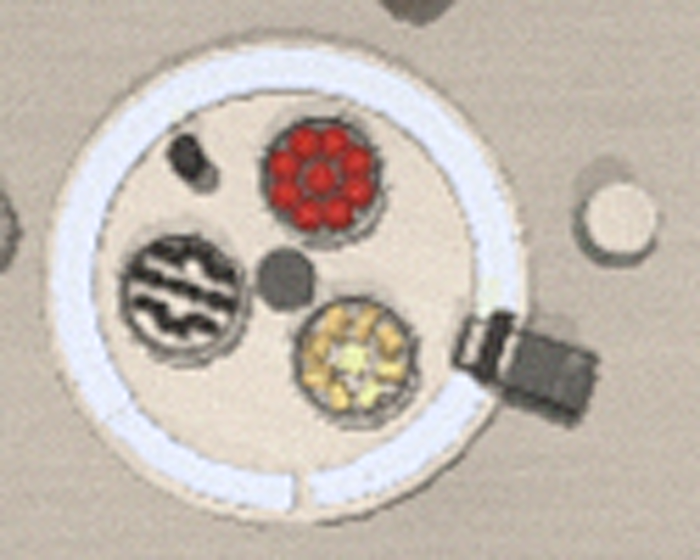

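View pics/s1.png

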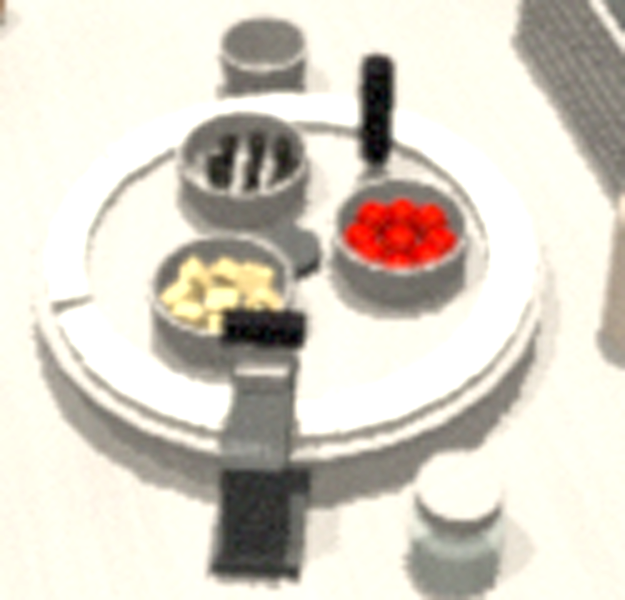

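The tee bar is at crop (495,347) in the top view and (263,328) in the side view. The handle top is near (183,150) and (377,62). The next slot shows at (302,490), about 1.2 rad round. Next I'll fit the stand's pose.

```bash
cat > h.py <<'E'
import numpy as np,pickle,cv2
from scipy.optimize import least_squares
T=pickle.load(open("top.pkl","rb"));S=pickle.load(open("side.pkl","rb"))
def back(c,uv,z):
    R,t=c["extrinsics"][:3,:3],c["extrinsics"][:3,3]; uv=np.atleast_2d(uv)
    d=(np.linalg.inv(c["K"])@np.c_[uv,np.ones(len(uv))].T).T@R; o=-R.T@t
    return o+d*((z-o[2])/d[:,2])[:,None]
ft=lambda x,y:(np.array([x,y])+.5)/5.6-.5+[210,145]
fs=lambda x,y:(np.array([x,y])+.5)/5-.5+[185,155]
E
python3 - <<'E'
from h import *
im=T["image"].astype(int); sub=im[145:245,210:335]
m=((sub[...,0]-sub[...,2])>8)&(sub.min(2)>110)
print(m.sum()); ys,xs=np.nonzero(m); P=back(T,np.c_[xs+210,ys+145],.05)[:,:2]
c=P.mean(0)
for _ in range(5):
    r=np.hypot(*(P-c).T); k=abs(r-.135)<.02
    c=least_squares(lambda p:np.hypot(*(P[k]-p).T)-.135,c).x
r=np.hypot(*(P[k]-c).T);print("ctr",c,k.sum(),r.mean(),r.std())
tt=back(T,ft(495,347),.13)[0]; ts=back(S,fs(263,328),.122)[0]
ht=back(T,ft(183,148),.132)[0]; hs=back(S,fs(377,62),.132)[0]; hg=back(S,fs(376,110),.112)[0]
for n,p in dict(tt=tt,ts=ts,ht=ht,hs=hs,hg=hg,slot=back(T,ft(302,490),.05)[0],post=back(T,ft(552,375),.09)[0]).items():
    v=p[:2]-c; print(n,p[:2].round(4),np.hypot(*v).round(4),np.arctan2(v[1],v[0]).round(3))
for a,b in(((502,313),(488,382)),): 
    e=back(T,[ft(*a),ft(*b)],.13); d=e[0]-e[1]; print("bar",np.hypot(*d[:2]),np.arctan2(d[1],d[0]))
E
```

```text
1200
ctr [ 0.53986321 -0.01484959] 1200 0.13514185906805934 0.006755753610055729
tt [ 0.4892 -0.1413] 0.1362 -1.952
ts [ 0.4875 -0.1389] 0.1346 -1.971
ht [0.6157 0.0449] 0.0965 0.667
hs [0.6114 0.048 ] 0.0952 0.721
hg [0.6044 0.0274] 0.0772 0.58
slot [ 0.4052 -0.0217] 0.1349 -3.091
post [ 0.4726 -0.1788] 0.1772 -1.96
bar 0.042758935534018744 -0.23176325451221297
```

```bash
python3 -m inch '[40,-80,20,-7,60,80,-160,30,-14,60,100,-236,30,-21,60,100,-236,30,-28,60,100,-236,30,-35,60,100,-236,30,-42,60,100,-236,30,-49,60,100,-236,30,-56,60,100,-236,30,-61,60]' 20
python3 -m inch '[40,-80,0,-7,60,80,-160,0,-14,60,100,-236,0,-21,60,100,-236,0,-28,60,100,-236,0,-35,60,100,-236,0,-42,60,100,-236,0,-49,60,100,-236,0,-56,60,100,-236,0,-61,60]'
python3 -m inch '[40,-80,0,-7,50,80,-160,0,-14,50,98,-236,-20,-21,50,98,-236,-20,-28,50,98,-236,-20,-35,50,98,-236,-20,-42,50,98,-236,-20,-49,50,98,-236,-20,-56,50,98,-236,-20,-62,50,98,-236,-20,-62,50]'
python3 - <<'E'
from plant import robot, read_camera
import cv2,pickle
s=robot.read_state(); c=read_camera("wrist"); print(s['t'],s['tool_pos'],s['orientation'],s['q'])
cv2.imwrite("pics/w1.png",c["image"]); c["s"]=s; pickle.dump(c,open("w1.pkl","wb")); print({k:v for k,v in c.items() if k not in("image","s")})
E
```

```text
t: 0.85
tool_pos: [0.2914, 0.3317, 0.2486]
orientation: [2.021, 2.405, 0.0]
force: [-1.0, 1.0, 0.2]
opening: 0.056
gripper_force: 0.0
t: 1.6
tool_pos: [0.391, 0.0955, 0.2482]
orientation: [-2.962, -1.046, 0.001]
force: [-0.0, 0.5, -1.0]
opening: 0.056
gripper_force: 0.0
t: 2.43
tool_pos: [0.4885, -0.1396, 0.2279]
orientation: [-3.079, 0.623, 0.002]
force: [0.0, 1.0, -0.7]
opening: 0.0465
gripper_force: 0.0
2.4333 [ 0.48850773 -0.13955636  0.22788587] [-3.07885345e+00  6.23433733e-01  2.27454126e-03] [-3.79208695e-01 -1.22640561e-01  1.72509399e+00 -9.26837839e-06
  1.54060930e+00  1.59116314e+00]
{'K': array([[297.31863964,   0.        , 254.38713355],
       [  0.        , 297.31863964, 189.86434541],
       [  0.        ,   0.        ,   1.        ]]), 'mount': array([[-4.08700678e-04, -9.69571416e-01, -2.44808298e-01,
         6.72810275e-02],
       [ 9.99999670e-01, -5.68024819e-04,  5.80209435e-04,
        -2.09730525e-04],
       [-7.01611672e-04, -2.44807980e-01,  9.69571328e-01,
        -1.66945969e-01],
       [ 0.00000000e+00,  0.00000000e+00,  0.00000000e+00,
         1.00000000e+00]])}
```

View pics/w1.png

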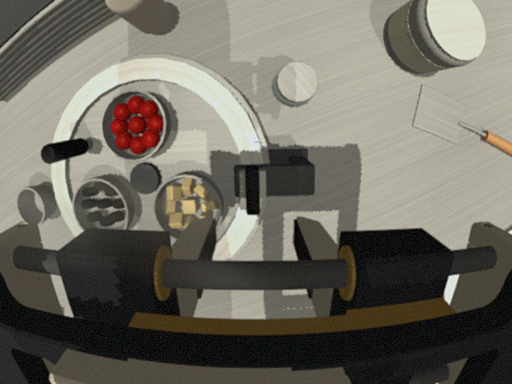

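The wrist view shows the tee bar at columns 246–260 and rows 164–213, almost parallel to the fingers. The handle top is near (47,154). I'll back-project both.

```bash
cat > w.py <<'E'
import numpy as np,pickle
from scipy.spatial.transform import Rotation as Ro
def wback(c,uv,z):
    K=c["K"]; a=(np.array(uv,float)-K[:2,2])/K[0,0]; r=np.hypot(*a)
    d=np.r_[a/r*np.sin(r),np.cos(r)] if r>0 else np.array([0,0,1.])
    R=Ro.from_rotvec(c["s"]["orientation"]).as_matrix(); M=c["mount"]
    o=R@M[:3,3]+c["s"]["tool_pos"]; d=R@M[:3,:3]@d
    return o+d*(z-o[2])/d[2]
E
python3 - <<'E'
from w import *; import cv2
c=pickle.load(open("w1.pkl","rb"))
for n,uv,z in(("bar top far",(252,165),.13),("near",(254,213),.13),("mid",(253,189),.13),("hand top",(47,153),.132),("hand low",(88,147),.06),("hub",(146,178),.05),("ring in",(236,165),.05)):
    print(n,wback(c,uv,z).round(4))
i=c["image"][150:225,220:330]; cv2.imwrite("pics/w1c.png",cv2.convertScaleAbs(cv2.resize(i,None,fx=7,fy=7,interpolation=cv2.INTER_CUBIC),alpha=2))
E
```

```text
bar top far [ 0.5109 -0.1466  0.13  ]
near [ 0.4683 -0.1306  0.13  ]
mid [ 0.49   -0.1388  0.13  ]
hand top [0.6122 0.0472 0.132 ]
hand low [0.6052 0.0384 0.06  ]
hub [ 0.5363 -0.0139  0.05  ]
ring in [ 0.5062 -0.1236  0.05  ]
```

View pics/w1c.png

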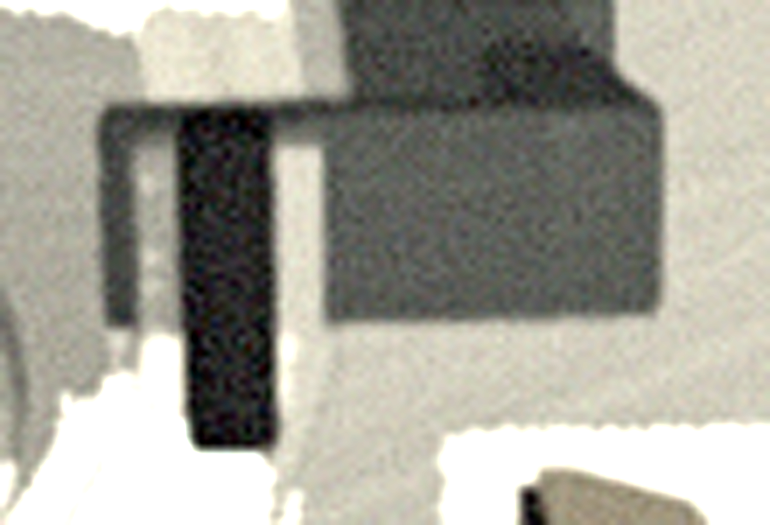

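```bash
python3 -m inch '[1,0,-30,0,50,1,0,-60,0,50,1,0,-90,0,50,1,0,-110,0,50,1,0,-117,0,50,1,0,-122,0,50,1,0,-122,0,50]' 25
python3 -m inch '[0,0,0,0,0,0,0,0,0,0,0,0,0,0,0,0,0,0,0,0,0,0,0,0,0,0,0,0,0,0]' 30
```

```text
t: 3.07
tool_pos: [0.4898, -0.1389, 0.1065]
orientation: [-3.081, 0.611, 0.001]
force: [-0.2, 0.6, 0.4]
opening: 0.0468
gripper_force: 0.0
t: 3.57
tool_pos: [0.4906, -0.1387, 0.1073]
orientation: [-3.08, 0.614, -0.002]
force: [3.2, 6.0, 1.9]
opening: 0.0126
gripper_force: 30.0
```

```bash
python3 -m inch '[0.5,1,4,0,0,0.5,1,8,0,0,0.5,1,12,0,0,0.5,1,15,0,0,0.5,1,15,0,0]' 40
```

```text
t: 3.98
tool_pos: [0.4905, -0.1382, 0.1219]
orientation: [3.081, -0.614, 0.0]
force: [4.0, -1.0, -9.0]
opening: 0.0127
gripper_force: 40.0
```

```bash
python3 -m inch '[0,0,0.5,5,0,0,0,0.5,11,0,0,0,0.5,17,0,0,0,0.5,23,0,0,0,0.5,29,0,0,0,0.5,30,0]'
```

```text
t: 4.48
tool_pos: [0.4905, -0.137, 0.1216]
orientation: [-3.132, -0.215, -0.001]
force: [6.8, 3.6, -8.2]
opening: 0.0128
gripper_force: 40.0
```

```bash
python3 -m inch '[1,0.5,0,6,0,1,0.5,0,12,0,1,0.5,0,18,0,1,0.5,0,24,0,1,0.5,0,30,0,1,0.5,0,30,0]'
python3 -m inch '[0,0,0,6,0,0,0,0,12,0,0,0,0,18,0,0,0,0,24,0,0,0,0,29,0,0,0,0,29,0]'
```

```text
t: 4.98
tool_pos: [0.4903, -0.1357, 0.1208]
orientation: [-2.968, -1.018, 0.002]
force: [1.8, 6.4, -9.1]
opening: 0.0125
gripper_force: 40.0
t: 5.48
tool_pos: [0.4893, -0.135, 0.1201]
orientation: [-2.617, -1.726, 0.002]
force: [0.5, 8.6, -8.7]
opening: 0.0125
gripper_force: 40.0
```

```bash
python3 -m inch '[0,1,-2,0,0,0,1,-3,0,0,0,1,-3,0,0]'
python3 -m inch '[0,0,0,0,20,0,0,0,0,40,0,0,0,0,40,0,0,30,0,40,0,0,65,0,40,0,0,90,0,40,0,0,90,0,40]'
python3 - <<'E'
from plant import robot, read_camera
import cv2,pickle
s=robot.read_state(); c=read_camera("wrist"); print(s['t'],s['tool_pos'],s['orientation'],s['q'],s['force'])
cv2.imwrite("pics/w2.png",c["image"]); c["s"]=s; pickle.dump(c,open("w2.pkl","wb"))
E
```

```text
t: 5.73
tool_pos: [0.4896, -0.1349, 0.1197]
orientation: [-2.623, -1.719, 0.003]
force: [-10.6, 8.3, 9.3]
opening: 0.013
gripper_force: 40.0
t: 6.32
tool_pos: [0.4944, -0.1381, 0.2161]
orientation: [2.621, 1.716, 0.009]
force: [1.3, -1.2, 1.2]
opening: 0.0371
gripper_force: 0.0
6.3167 [ 0.49444175 -0.13808447  0.21612303] [2.62136044 1.71644573 0.00883527] [-3.72090034e-01 -1.14747622e-01  1.73923855e+00 -1.97629363e-04
  1.50710486e+00  3.92448146e-02] [ 1.29365177 -1.18774956  1.15321486]
```

View pics/w2.png

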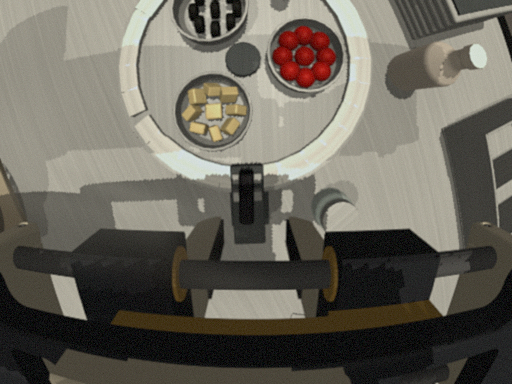

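```bash
python3 - <<'E'
from w import *
c=pickle.load(open("w2.pkl","rb"))
for uv in((248,165),(247,225)): print(wback(c,uv,.1425).round(4))
print(wback(c,(243,59),.05).round(4))
E
python3 -m inch '[25,35,0,-7,60,50,75,0,-14,60,80,110,0,-21,60,110,150,0,-27,60,119,185,0,-27,60,119,185,-30,-27,60,119,185,-60,-27,60,119,185,-90,-27,60,119,185,-119,-27,60,119,185,-119,-27,60]' 20
```

```text
[ 0.5013 -0.1108  0.1425]
[ 0.4793 -0.1583  0.1425]
[ 0.5373 -0.012   0.05  ]
t: 7.2
tool_pos: [0.6046, 0.0485, 0.0813]
orientation: [-2.953, -1.059, 0.02]
force: [-0.7, 0.5, -1.2]
opening: 0.0554
gripper_force: 0.0
```

```bash
python3 -m inch '[0,0,12,0,60,8,-2,14,0,60,8,-2,14,0,60,8,-2,14,0,60]' 15
python3 -m inch '[0,0,0,0,10,0,0,0,0,10,0,0,0,0,10,0,0,0,0,10,0,0,0,0,10]' 15
```

```text
t: 7.53
tool_pos: [0.6204, 0.046, 0.1077]
orientation: [2.956, 1.059, 0.007]
force: [0.6, 0.0, -0.4]
opening: 0.0561
gripper_force: 0.0
t: 7.95
tool_pos: [0.6179, 0.0468, 0.1041]
orientation: [-2.956, -1.06, 0.001]
force: [-1.8, 3.6, 2.4]
opening: 0.027
gripper_force: 1.6
```

```bash
python3 -m inch '[0,0,0,0,10,0,0,0,0,10,0,0,0,0,10]' 15; python3 -m inch '[-3,0,-6,0,10,-3,0,-6,0,10,-3,0,-6,0,10,-3,0,-6,0,10]' 15
```

```text
t: 8.2
tool_pos: [0.6183, 0.0466, 0.1041]
orientation: [-2.957, -1.06, 0.0]
force: [-0.2, 2.4, 0.9]
opening: 0.0218
gripper_force: 15.0
t: 8.53
tool_pos: [0.6184, 0.0463, 0.1014]
orientation: [2.955, 1.059, 0.01]
force: [2.2, 2.1, 11.5]
opening: 0.0214
gripper_force: 15.0
```

```bash
python3 -m inch '[-2.4,2.9,3,2.3,10,-5,5.8,3,4.6,10,-7.6,8.5,3,6.9,10,-10.4,11.2,3,9.2,10,-13.2,13.6,3,11.5,10,-16.2,16,3,13.8,10]' 15
```

```text
t: 9.03
tool_pos: [0.6017, 0.0637, 0.1017]
orientation: [2.806, 1.411, 0.01]
force: [12.1, 8.1, -5.5]
opening: 0.0216
gripper_force: 15.0
```

```bash
python3 -m inch '[-2.4,3.1,0,2.3,10,-5,6,0,4.6,10,-8.2,8,0,6.9,10,-11.5,9.9,0,9.2,10,-14.9,11.7,0,11.5,10,-14.9,11.7,0,11.5,10,-14.9,11.7,0,11.5,10]' 15
```

```text
t: 9.62
tool_pos: [0.5853, 0.0752, 0.1017]
orientation: [2.652, 1.683, 0.005]
force: [4.0, 6.0, -0.5]
opening: 0.0218
gripper_force: 15.0
```

```bash
python3 -m inch '[0,0,0,0,50,0,0,0,0,50,0,0,0,0,50,0,0,30,0,50,0,0,65,0,50,0,0,90,0,50,-15,-35,95,1,50,-30,-70,95,2,50,-30,-70,95,2,50,-30,-70,95,2,50]' 15
python3 -m inch '[-15,-35,0,0,50,-30,-70,0,0,50,-45,-105,0,0,50,-65,-142,0,0,50,-65,-142,0,0,50,-65,-142,0,0,50,-65,-142,0,0,50,-65,-142,0,0,50]'
python3 - <<'E'
from plant import robot, read_camera
import cv2,pickle
s=robot.read_state(); c=read_camera("wrist"); print(s['t'],s['tool_pos'],s['orientation'],s['force'])
i=cv2.convertScaleAbs(cv2.resize(c["image"][100:250,160:340],None,fx=4,fy=4,interpolation=cv2.INTER_CUBIC),alpha=1.5)
cv2.imwrite("pics/w3.png",i); c["s"]=s; pickle.dump(c,open("w3.pkl","wb"))
E
```

```text
t: 10.45
tool_pos: [0.5539, 0.0022, 0.1963]
orientation: [2.626, 1.724, -0.0]
force: [-0.1, 0.3, -0.8]
opening: 0.0463
gripper_force: 0.0
t: 11.12
tool_pos: [0.4899, -0.1366, 0.1959]
orientation: [-2.622, -1.73, -0.0]
force: [0.1, -0.0, -0.4]
opening: 0.0462
gripper_force: 0.0
11.1167 [ 0.48992401 -0.13656736  0.19593496] [-2.62184128e+00 -1.72966296e+00 -4.48068988e-04] [ 0.06621412 -0.04275774 -0.3999727 ]
```

View pics/w3.png

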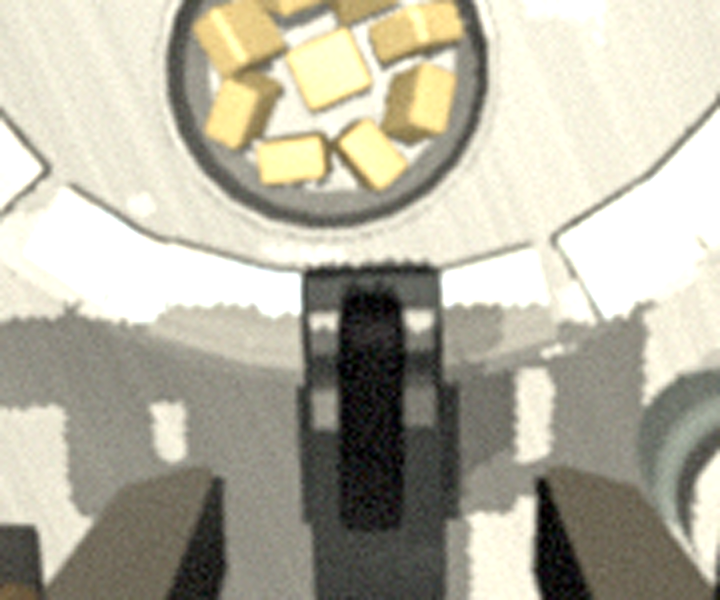

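The bar is still parked along the radius and sits between the fingers at crop column ~372. The first slot has moved off to (575,290).

```bash
python3 - <<'E'
from w import *
c=pickle.load(open("w3.pkl","rb"))
a,b=wback(c,(253.4,174),.1425),wback(c,(252.6,231),.1425);print(a,b,(a+b)/2)
E
python3 -m inch '[0,0,-30,0,50,0,0,-55,0,50,0,0,-70,0,50,0,0,-76,0,50,0,0,-76,0,50,0,0,-76,0,50]' 15
```

```text
[ 0.49862232 -0.11397516  0.1425    ] [ 0.47981492 -0.15613815  0.1425    ] [ 0.48921862 -0.13505665  0.1425    ]
t: 11.67
tool_pos: [0.4898, -0.1373, 0.1207]
orientation: [2.622, 1.73, 0.0]
force: [-0.1, 0.5, 0.9]
opening: 0.0464
gripper_force: 0.0
```

```bash
python3 -m inch '[0,1,0,0,20,0,1,0,0,0,0,1,0,0,0,0,1,0,0,0,0,1,0,0,0,0,1,0,0,0]' 30
python3 -m inch '[0,0,1,-6,0,0,0,2,-12,0,0,0,2,-18,0,0,0,2,-24,0,0,0,2,-30,0,0,0,2,-30,0]' 40
```

```text
t: 12.17
tool_pos: [0.4886, -0.1367, 0.1205]
orientation: [-2.622, -1.727, 0.001]
force: [-1.2, 0.3, 4.0]
opening: 0.0125
gripper_force: 30.0
t: 12.67
tool_pos: [0.4884, -0.1366, 0.1207]
orientation: [-2.983, -0.982, 0.002]
force: [1.5, -0.5, -8.7]
opening: 0.0129
gripper_force: 40.0
```

```bash
python3 -m inch '[0,0,0,-6,0,0,0,0,-12,0,0,0,0,-18,0,0,0,0,-24,0,0,0,0,-30,0,0,0,0,-30,0]' 40
python3 -m inch '[0,0,0,-6,0,0,0,0,-12,0,0,0,0,-18,0,0,0,0,-24,0,0,0,0,-30,0,0,0,0,-31,0,0,0,0,-31,0]' 40
```

```text
t: 13.17
tool_pos: [0.4886, -0.1369, 0.1211]
orientation: [-3.136, -0.182, 0.002]
force: [1.3, -0.7, -9.1]
opening: 0.0125
gripper_force: 40.0
t: 13.75
tool_pos: [0.4886, -0.1371, 0.1215]
orientation: [3.073, -0.651, -0.002]
force: [0.3, -2.5, -9.0]
opening: 0.0129
gripper_force: 40.3
```

```bash
python3 -m inch '[0,0,-2,0,0,0,0,-4,0,0,0,0,-6,0,0,0,0,-6,0,0]' 40
python3 -m inch '[0,0,0,0,20,0,0,0,0,50,0,0,0,0,50,0,0,30,0,50,0,0,65,0,50,0,0,90,0,50,0,0,90,0,50,0,0,90,0,50]' 15
python3 - <<'E'
from plant import robot, read_camera
import cv2,pickle
s=robot.read_state(); c=read_camera("wrist"); print(s['t'],s['tool_pos'],s['orientation'],s['force'])
cv2.imwrite("pics/w4.png",cv2.convertScaleAbs(c["image"],alpha=1.5)); c["s"]=s; pickle.dump(c,open("w4.pkl","wb"))
E
```

```text
t: 14.08
tool_pos: [0.4891, -0.1372, 0.117]
orientation: [3.072, -0.656, -0.0]
force: [-5.9, -2.4, 1.8]
opening: 0.0127
gripper_force: 40.4
t: 14.75
tool_pos: [0.4911, -0.1374, 0.2088]
orientation: [3.071, -0.659, 0.009]
force: [-0.1, -0.5, -1.1]
opening: 0.0462
gripper_force: 0.0
14.75 [ 0.49106894 -0.13736295  0.20881668] [ 3.07127377 -0.65891078  0.00859312] [-0.06599042 -0.49792247 -1.13017813]
```

View pics/w4.png

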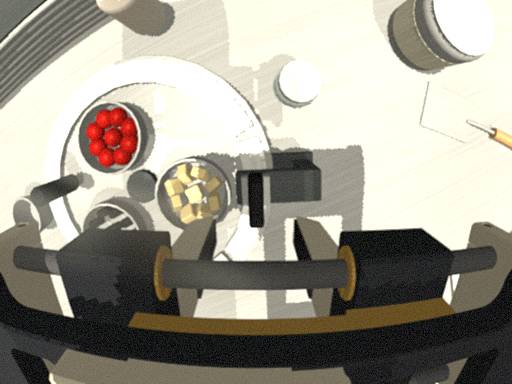

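The bar is back across the radius at (256,200), and the handle is now at about (45,190), roughly 0.43 rad round.

```bash
python3 -m inch '[0,0,0,7,60,10,25,0,14,60,20,50,0,21,60,30,75,0,28,60,40,100,0,35,60,50,120,0,42,60,50,120,0,49,60,50,120,0,49,60]' 15
python3 -m inch '[20,20,0,7,60,40,40,0,14,60,46,60,0,21,60,46,92,0,28,60,46,92,0,35,60,46,92,0,40,60,46,92,0,40,60,46,92,0,40,60]'
```

```text
t: 15.47
tool_pos: [0.5386, -0.0155, 0.204]
orientation: [-3.064, -0.686, 0.005]
force: [-0.9, -0.1, 0.4]
opening: 0.0561
gripper_force: 0.0
t: 16.13
tool_pos: [0.5847, 0.0745, 0.205]
orientation: [-2.658, -1.673, 0.002]
force: [-0.4, 0.9, 0.2]
opening: 0.0557
gripper_force: 0.0
```

```bash
python3 -m inch '[0,0.5,-35,0,60,0,0.5,-70,0,60,0,0.5,-95,0,60,0,0.5,-105,0,60,0,0.5,-105,0,60,0,0.5,-105,0,60]'
python3 -m inch '[0,0,0,0,10,0,0,0,0,10,0,0,0,0,10,0,0,0,0,10,0,0,0,0,10,0,0,0,0,10,0,0,0,0,10]' 15
```

```text
t: 16.63
tool_pos: [0.5853, 0.0751, 0.1015]
orientation: [-2.655, -1.678, 0.001]
force: [0.1, 0.4, 0.4]
opening: 0.0556
gripper_force: 0.0
t: 17.22
tool_pos: [0.5855, 0.0756, 0.1016]
orientation: [2.653, 1.682, 0.001]
force: [-0.7, -0.4, 3.6]
opening: 0.0217
gripper_force: 15.0
```

```bash
python3 -m inch '[-3.5,1.7,0,2.3,10,-7.1,3.3,0,4.6,10,-10.7,4.7,0,6.9,10,-14.4,5.9,0,9.2,10,-18.1,7,0,11.5,10,-21.9,8,0,13.8,10,-25.7,8.8,0,16,10,-29.6,9.5,0,18.3,10,-33.5,10,0,20.6,10,-37.3,10.3,0,22.9,10]' 15
```

```text
t: 18.05
tool_pos: [0.5507, 0.0868, 0.1017]
orientation: [2.262, 2.175, 0.009]
force: [14.9, 5.5, -8.0]
opening: 0.0219
gripper_force: 15.0
```

```bash
python3 -m inch '[0,0,0,0,10,0,0,0,0,10]' 15
python3 -m inch '[-2.9,0.2,0,1.7,10,-5.8,0.2,0,3.4,10,-8.8,0.2,0,5.1,10,-11.7,0.1,0,6.8,10]' 15
```

```text
t: 18.22
tool_pos: [0.5487, 0.087, 0.1016]
orientation: [2.265, 2.176, 0.004]
force: [2.1, 4.8, 0.6]
opening: 0.0216
gripper_force: 15.0
t: 18.55
tool_pos: [0.5385, 0.0876, 0.1017]
orientation: [2.13, 2.306, 0.009]
force: [11.9, 8.5, -7.5]
opening: 0.0218
gripper_force: 15.0
```

```bash
python3 -m inch '[-2.4,-0.2,0,1.4,10,-4.9,-0.4,0,2.8,10,-7.3,-0.6,0,4.3,10,-9.7,-1,0,5.7,10]' 15
python3 -m inch '[0,0,0,0,10,0,0,0,0,10]' 15
```

```text
t: 18.88
tool_pos: [0.5287, 0.0871, 0.1017]
orientation: [2.013, 2.41, 0.01]
force: [11.8, 10.6, -6.7]
opening: 0.0219
gripper_force: 15.0
t: 19.05
tool_pos: [0.5274, 0.087, 0.1016]
orientation: [-2.015, -2.41, -0.006]
force: [2.5, 10.0, -0.5]
opening: 0.0217
gripper_force: 15.0
```

```bash
python3 -m inch '[-2.4,0.7,0,1.4,10,-4.8,0.8,0,2.8,10,-7.2,0.4,0,4.3,10]' 15
python3 -m inch '[0,0,0,0,10,0,0,0,0,10]' 15
```

```text
t: 19.3
tool_pos: [0.5215, 0.0863, 0.1017]
orientation: [1.921, 2.482, 0.007]
force: [9.8, 4.9, -7.5]
opening: 0.0215
gripper_force: 15.0
t: 19.47
tool_pos: [0.5203, 0.0861, 0.1016]
orientation: [1.923, 2.483, 0.004]
force: [3.0, 4.4, -1.4]
opening: 0.0218
gripper_force: 15.0
```

```bash
python3 -m inch '[-2.4,-0.5,0,1.4,10,-4.7,-1,0,2.8,10,-7,-1.6,0,4.3,10]' 15
python3 -m inch '[0,0,0,0,10,0,0,0,0,10]' 15
```

```text
t: 19.72
tool_pos: [0.5133, 0.0846, 0.1017]
orientation: [1.827, 2.554, 0.004]
force: [4.1, 4.9, 1.0]
opening: 0.022
gripper_force: 15.0
t: 19.88
tool_pos: [0.5128, 0.0845, 0.1016]
orientation: [1.83, 2.553, 0.002]
force: [1.0, 4.5, 1.6]
opening: 0.0216
gripper_force: 15.0
```

```bash
python3 -m inch '[-2.3,-0.7,0,1.4,10,-4.7,-1.4,0,2.8,10,-7,-2.2,0,4.3,10]' 15
python3 -m inch '[0,0,0,0,10,0,0,0,0,10]' 15
```

```text
t: 20.13
tool_pos: [0.5101, 0.0829, 0.1017]
orientation: [1.728, 2.614, 0.013]
force: [29.0, 8.8, -20.7]
opening: 0.0257
gripper_force: 15.0
t: 20.3
tool_pos: [0.5102, 0.083, 0.1017]
orientation: [1.73, 2.613, 0.013]
force: [27.8, 10.4, -18.6]
opening: 0.0258
gripper_force: 15.0
```

It's blocked at about 1.2 rad with a lasting 28 N, so the pin has dropped in. I'll ease off the preload, test it backwards, then let go.

```bash
python3 -m inch '[5,1.5,0,-2,10,5,1.5,0,-2,10,5,1.5,0,-2,10]' 15
python3 -m inch '[5,1.5,0,0,10,5,1.5,0,0,10,5,1.5,0,0,10]' 15
python3 -m inch '[-3,-1,0,0,10,-3,-1,0,0,10,-3,-1,0,0,10]' 15
```

```text
t: 20.55
tool_pos: [0.5124, 0.084, 0.1017]
orientation: [1.778, 2.587, 0.006]
force: [9.3, 7.0, -4.6]
opening: 0.0216
gripper_force: 15.0
t: 20.8
tool_pos: [0.5142, 0.0846, 0.1014]
orientation: [-1.778, -2.587, 0.003]
force: [-8.5, 1.1, 10.2]
opening: 0.022
gripper_force: 15.0
t: 21.05
tool_pos: [0.5125, 0.0842, 0.1014]
orientation: [-1.779, -2.589, -0.002]
force: [1.0, 6.3, 3.1]
opening: 0.0217
gripper_force: 15.0
```

```bash
python3 -m inch '[0,0,0,0,60,0,0,0,0,60,0,0,0,0,60,0,0,30,0,60,0,0,65,0,60,0,0,100,0,60,0,0,130,0,60,-20,20,150,0,60,-40,50,150,0,60,-60,90,150,0,60]' 15
python3 -m inch '[-20,40,0,0,60,-40,80,0,0,60,-40,80,0,0,60,-40,80,0,0,60]'
python3 - <<'E'
from plant import robot, read_camera
import cv2,pickle,numpy as np
s=robot.read_state(); print(s['t'],s['tool_pos'],s['force'])
f=lambda n,r,c:cv2.resize(read_camera(n)["image"][r:r+110,c:c+110],None,fx=3.6,fy=5,interpolation=cv2.INTER_CUBIC)
cv2.imwrite("pics/end.png",cv2.convertScaleAbs(np.hstack([f("top",142,215),f("side",165,185)]),alpha=1.6))
E
```

```text
t: 21.88
tool_pos: [0.4543, 0.1702, 0.2532]
orientation: [1.782, 2.584, 0.003]
force: [0.6, -0.3, -0.8]
opening: 0.0558
gripper_force: 0.0
t: 22.22
tool_pos: [0.4125, 0.2526, 0.251]
orientation: [-1.773, -2.593, 0.0]
force: [-1.2, -0.5, -0.1]
opening: 0.0561
gripper_force: 0.0
22.2167 [0.41248356 0.25258345 0.25099992] [-1.21441543 -0.53574269 -0.13626306]
```

View pics/end.png

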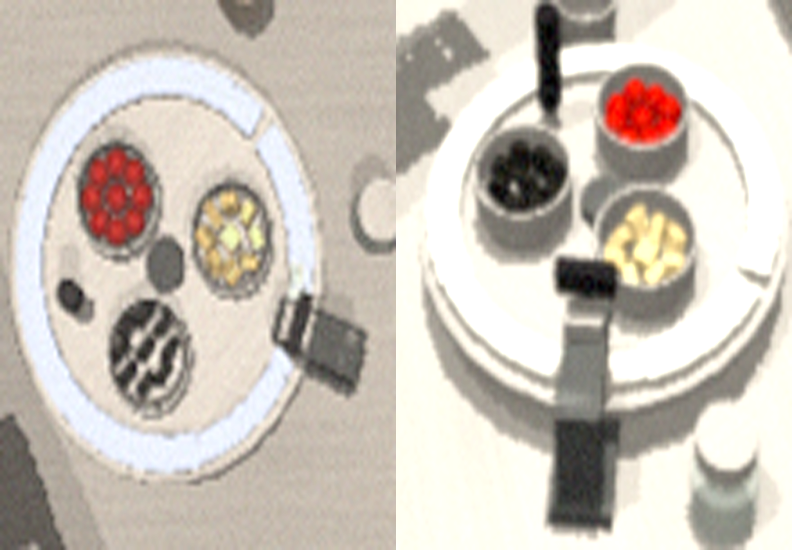

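The bar's centre in the side view is (238.0, 220.6), against (237.6, 220.6) at the start. The pin is therefore fully down with the tee at 0, and the first slot has moved round by about 1.2 rad.

```bash
python3 -c "
from plant import job; print(job.close_job())"
```

```text
the job is handed in; nothing more can be done
None
```

The job is handed in, with no verdict shown: the turntable is locked in its next slot, about 1.2 rad counter-clockwise, with the pin down, the T-knob turned back and the gripper clear.

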